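# Case through the latched gate, up to the well

### The job

Work the thumb lever to lift the latch bar of the bay's front gate and swing that gate wide open, letting the bar drop again. Then push the round second-stage case flat along the bench, without lifting it, into the bay until it bears on the low sliding gate in front of the parts well; feel for that gate, nudge it back only a few millimetres (about 5) and leave the case resting against it. Leave the front gate open and the other things on the bench alone.

Things in the scene. Friction and masses are not known exactly. Their poses are not given: they have to be found in the camera images.
- bay: Fixed lane of pale grey polymer, bench as its floor, open above. Origin on the bench at mid-mouth. Local x runs across the mouth (at yaw 0 away from the robot), y out of the mouth: the case travels towards -y. Side walls 12 mm thick, 40 high, 150 mm apart inside (x -75 to +75), y from -5 to -350 mm. The parts well takes up y -249 to -350 mm.
- catch (a point): Top of the steel catch post at the bay's local x -84, y 0: 18 x 26 mm, 50 mm high (this point), with lugs either side of the bar's nose up to 60 mm.
- gate (a joint): Front gate across the mouth, rad: 0 shut, growing as its free end swings outwards (to the bay's +y); 1.57 is square to the mouth, stop 1.75. Stays where left (friction 0.04 Nm). Panel 149 mm long, 6 thick, top at 32 mm; latch bracket on it (20 mm across) to 62 mm. Will not open unless the latch is lifted.
- gate_hinge (a point): On the gate's vertical hinge axis (bay local x +84, y 0; 12 mm post, 66 mm high), 56 mm above the bench; turns with the gate; at gate 0 its axes are those of the bay.
- gate_end (a point): Free end of the front gate panel, 149 mm from the hinge axis, 30 mm above the bench.
- latch (a joint): Lift of the latch bar, rad: 0 dropped in its catch, stop 0.36; free of the catch above about 0.2. Pivot on the gate, level and square to the panel, 105 mm from the hinge axis, 56 mm above the bench. Falls back by its own weight (about 0.6 N at the thumb lever). The bar's nose reaches 178 mm from the hinge axis, top at 64 mm.
- thumb_lever (a point): Thumb lever: upright steel plate on the bar's tail, in the gate's plane, 45 mm from the pivot, 60 from the hinge axis. 22 mm long along the gate, 10 thick across it, 60 to 99 mm above the bench; this point is its middle, at 84. Pressed or pinched and moved down (0.3 rad: 15 mm down and 7 towards the hinge) it lifts the bar's nose; the gate can then be swung by it.
- well_gate (a joint): Low sliding gate across the inside of the bay, m from where it was set: 0 at the start, growing towards the well (bay -y), end 0.03. Plate 138 mm wide, 35 high. Moves stiffly (about 8 N), stays where left. It is set anew each time: its front face lies 130 to 175 mm inside the mouth and that position is not reported; it must be felt for or seen.
- case: Second-stage case lying flat, turquoise, round, 90 mm diameter (lowest 6 mm tapered in to 80), 36 mm high, grey diaphragm on top to 40 mm; 0.2 to 0.33 kg, loose; slides at about 1 to 4 N. Origin at the centre of its underside. One inlet stub, 20 mm diameter, sticks out along local +x to 61 mm from the centre, at 20 mm height.
- chrome_cover: Bystander: loose domed chrome disc, 76 mm diameter, 16 mm high, origin centre of underside.
- lever_pivot: Bystander: small loose bronze lever, about 40 mm long, 16 mm high.
- turq_knob: Bystander: loose turquoise adjusting knob, 34 mm diameter, 24 mm high.
- grease_jar: Bystander: loose white jar, 56 mm diameter, 50 mm high.
- wrench: Bystander: loose steel spanner lying flat.
- screwdriver: Bystander: loose black-handled screwdriver lying flat.
- parts_cup: Bystander: loose steel cup, 68 mm diameter, 50 mm high.

How it is judged:
By the outcome, as a careful person would: the job done as asked, in the order asked, and still so for the second after the job is handed in, with the robot touching nothing.
It also fails if it takes over 72 s, if anything falls off the work surface, if the arm or the gripper's body presses on something with over 40 N, if the wrist force passes 120 N, or if a joint passes its speed limit or range.

### The arm

A 6-joint arm with a two-finger parallel gripper is mounted at the origin on the work surface. World frame = base frame: x ahead of the robot, y to its left, z up, the work surface at z = 0. Lengths are in m, angles in rad, forces in N, time in s.
With the tool pointing down it reaches from about 0.35 to 0.85 m from the base axis. Payload 8.1 kg.
Tool frame: the origin (TCP) lies midway between the tips of the shut fingers; the grasp point (between the pads) lies 19 mm behind it; z points along the fingers, y is the line along which they close (so a half turn about z gives the same grasp; the last joint's range is limited). The gripper opens to 93 mm and grips with 3 to 60 N. Pads are 15 mm wide; open, the fingers measure 128 mm over their backs; the gripper's body (75 mm by 188 mm) begins 65 mm behind the grasp point.
Start: joints at [-0.085, 0.13, 1.488, -0, 1.523, -0.085], TCP at [0.6, 0, 0.219] pointing down, gripper open.
Joint ranges: [-2.96, 2.96], [-0.89, 2.26], [0.02, 2.5], [-1.34, 4.48], [0, 2.73], [-2.66, 2.66]. Speed limits (rad/s): [2.39, 2.39, 2.79, 3.14, 3.14, 3.14].

### API

Orientations are given as a rotation vector (axis times angle).
In Python, from plant import read_state, read_camera, get_calibration, close_job gives the robot as it stands.
- The arm moves only by the shell command python3 -m crank 'ROWS' [FORCE]. ROWS is JSON, a list that holds one entry, the list of rows, each a list of 7 numbers: the gripper's target within -1 to 1 (fully open at 1, half-way at 0, shut at -1), then the shift along the tool's x, y, z as a fraction of full scale, then the turn, a rotation vector about the tool's x, y, z as a fraction of full scale. In form: [[[grip, x, y, z, rx, ry, rz], ...]]. A call has exactly 5 rows; each row is the pose to reach, as a shift and turn from the pose commanded when the call began, along the tool's axes at that moment; what a row does not reach only later rows make up. Full scale, the value 1, is 0.5 m for a shift and 90 degrees for a turn. A row lasts 1/8 s, in which the tool goes at most 62.5 mm and 10.7 degrees, less where a joint would pass 70% of its speed; a pose out of reach is approached as far as the arm can. A call with a number of a shift or a turn outside -1 to 1 is refused whole. A call with a gripper value outside its range is refused whole. The fingers move at their own pace and stop on an object; FORCE is the grip in N (left out, the last holds). Time passes only in rows, so rows that repeat a pose let the fingers close, or fill a call up. It gives the time, the measured TCP pose, the force, the opening and the grip force at its end, in the units of the state.
- read_state(): the state, without advancing time (a new reading comes with each control period).
- read_camera(name): name is "scene" or "side" or "wrist"; returns the picture (384x512x3 uint8, red, green, blue); there is no depth.
- get_calibration(name): a dict with "fx", "fy", "cx", "cy" (pixels), "dist_coeffs" ([k1, k2, p1, p2, k3] as OpenCV has them; the pictures are not rectified), "eye" and "orientation" of the camera in the world; the wrist camera has in their place "mount" (4x4, takes a point from camera to tool coordinates, whose origin is the TCP and whose axes are the flange's). Camera axes: x right, y down, z forward; pixel columns grow to the right and rows downward; lengths in m; the calibration is good to about 2 mm. A picture is of the moment at which its call begins: read the wrist's pose just before it. get_calibration takes no time and is no camera call.
- close_job(): hands the job in; it is judged then, once.
The state is a dict: "t": time; "q": joint angles; "dq": joint speeds; "joint_torque": joint torques, N m; "tool_pos": TCP position; "orientation": TCP orientation; "force": force on the tool from outside, world axes, zero at the start; "wrist_torque": the same for the moment, N m; "opening": finger opening in m; "gripper_force": force on a finger pad.
Only numpy, scipy, OpenCV 4.12 (cv2) and the standard library are available. Lean on these libraries where they do the work, as an engineer would, in place of code of your own. Each camera call takes 0.05 s, during which the arm holds its last target. There are 200 camera calls.

## Working session

There is one attempt and no reset: what is moved stays moved. The work goes in short steps, Python scripts to look and compute and a shell command to move; the robot and the scene stay as the last step left them, time stands still between calls to the robot, and variables do not carry over. Pictures are saved under pics/ and viewed, at most 10 in all, crops included, and the job is handed in when it is done.

```bash
mkdir -p pics; ls; cat > h.py <<'E'
import numpy as np, cv2
from plant import *
from scipy.spatial.transform import Rotation as R
def snap(n,name):
    s=read_state(); im=read_camera(n); cv2.imwrite(f'pics/{name}.png',im[:,:,::-1]); return s,im
def cam(n,s=None):
    c=get_calibration(n); K=np.array([[c['fx'],0,c['cx']],[0,c['fy'],c['cy']],[0,0,1]]); d=np.array(c['dist_coeffs'],float)
    if 'mount' in c:
        s=s or read_state(); M=np.array(c['mount']); T=np.eye(4); T[:3,:3]=R.from_rotvec(s['orientation']).as_matrix(); T[:3,3]=s['tool_pos']; T=T@M
        return K,d,T[:3,:3],T[:3,3]
    o=np.array(c['orientation']); Rm=o if o.shape==(3,3) else R.from_rotvec(o).as_matrix()
    return K,d,Rm,np.array(c['eye'])
def ray(C,uv):
    K,d,Rm,e=C; p=cv2.undistortPoints(np.array([[uv]],float),K,d)[0,0]; return e,Rm@np.array([p[0],p[1],1])
def atz(C,uv,z):
    e,r=ray(C,uv); return e+r*(z-e[2])/r[2]
def proj(C,P):
    K,d,Rm,e=C; P=(np.atleast_2d(P)-e)@Rm; return cv2.projectPoints(P,np.zeros(3),np.zeros(3),K,d)[0][:,0]
def tri(*cu):
    A=np.zeros((3,3));b=np.zeros(3)
    for C,uv in cu:
        e,r=ray(C,uv); r=r/np.linalg.norm(r); Q=np.eye(3)-np.outer(r,r); A+=Q;b+=Q@e
    return np.linalg.solve(A,b)
E
python3 - <<'E'
from h import *
ims=[snap(n,n+'0')[1] for n in('scene','side','wrist')]
for n in('scene','side','wrist'): print(n,get_calibration(n))
s=read_state(); print({k:s[k] for k in('t','tool_pos','orientation','force','opening')})
for n,i in zip('abc',ims[:2]): cv2.imwrite(f'pics/{n}.png',cv2.resize(i,(800,600),interpolation=cv2.INTER_CUBIC)[:,:,::-1])
E
```

```text
pics
scene {'fx': 376.3757000067009, 'fy': 376.3757000067009, 'cx': 260.7469926105187, 'cy': 196.83686995666977, 'dist_coeffs': array([-0.08259828,  0.        ,  0.        ,  0.        ,  0.        ]), 'eye': array([1.1159825 , 0.05272248, 0.69007352]), 'orientation': array([-1.81361828, -1.72568401,  0.66895231])}
side {'fx': 378.98131414965843, 'fy': 378.98131414965843, 'cx': 255.56289195222215, 'cy': 191.06667276035222, 'dist_coeffs': array([0.02458595, 0.        , 0.        , 0.        , 0.        ]), 'eye': array([0.12611689, 0.68401701, 0.50395413]), 'orientation': array([-0.7547979 ,  2.38760187, -1.3758974 ])}
wrist {'fx': 340.53368029008425, 'fy': 340.53368029008425, 'cx': 251.83121826982347, 'cy': 195.21245779420715, 'dist_coeffs': array([-0.01683441,  0.        ,  0.        ,  0.        ,  0.        ]), 'mount': array([[-1.46992454e-05, -9.56161690e-01, -2.92839244e-01,
         8.11441102e-02],
       [ 9.99999971e-01, -8.45007680e-05,  2.25711388e-04,
         1.45353357e-03],
       [-2.40561723e-04, -2.92839232e-01,  9.56161663e-01,
        -1.67201132e-01],
       [ 0.00000000e+00,  0.00000000e+00,  0.00000000e+00,
         1.00000000e+00]])}
{'t': 0.15, 'tool_pos': array([5.99558477e-01, 7.10831049e-05, 2.17814754e-01]), 'orientation': array([-2.22061206e+00, -2.22072046e+00,  1.45112900e-03]), 'force': array([-0.23001903, -0.03275816, -0.36934421]), 'opening': 0.09298275981177334}
```

View pics/a.png

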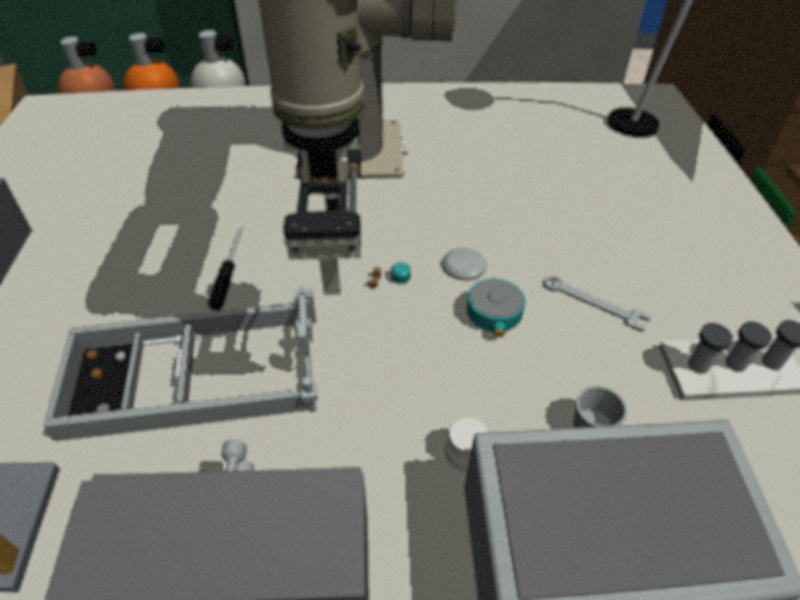

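View pics/b.png

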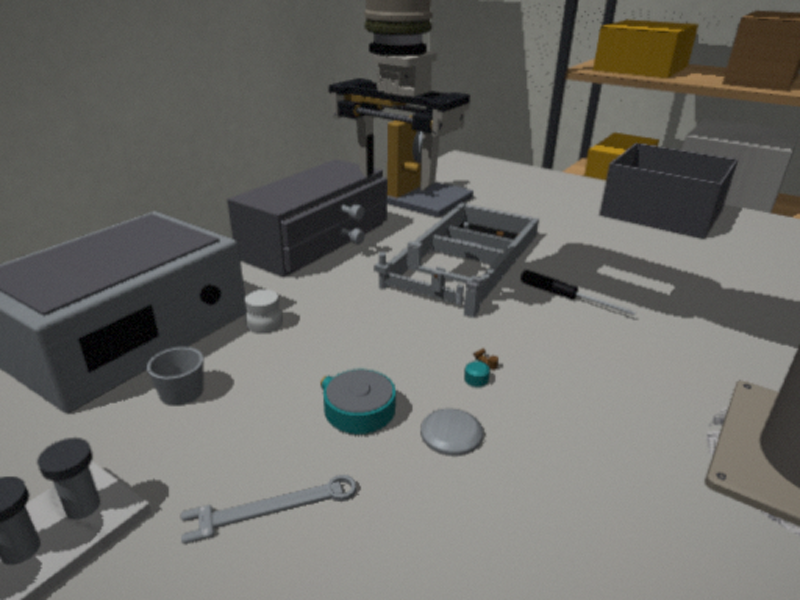

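The scene view shows the bay on the left, with its mouth near (305,345) and facing right, and the case at (497,303). In the side view the mouth runs from (382,275) to (473,300), with the latch on it. I'll enlarge both.

```bash
python3 - <<'E'
import cv2,numpy as np
a=cv2.imread('pics/scene0.png')[175:285,90:223]; b=cv2.imread('pics/side0.png')[125:205,235:368]
f=lambda i,w,h:cv2.resize(i,(w,h),interpolation=cv2.INTER_CUBIC)
cv2.imwrite('pics/c.png',f(a,665,550)); cv2.imwrite('pics/d.png',f(b,798,480))
E
```

```text
(no output)
```

View pics/c.png

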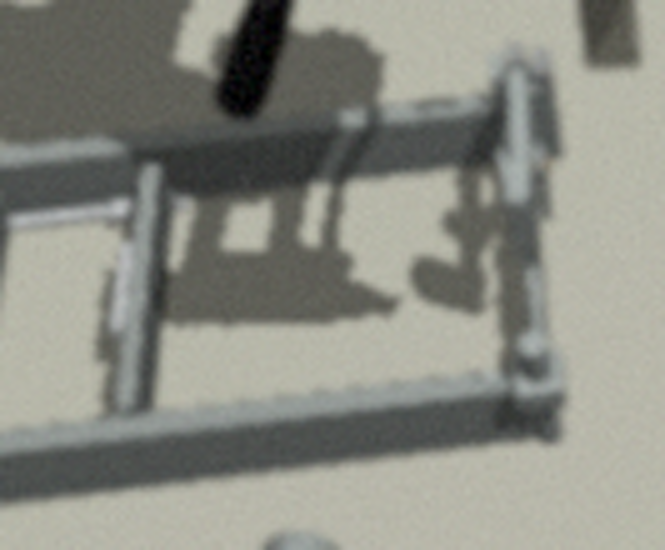

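View pics/d.png

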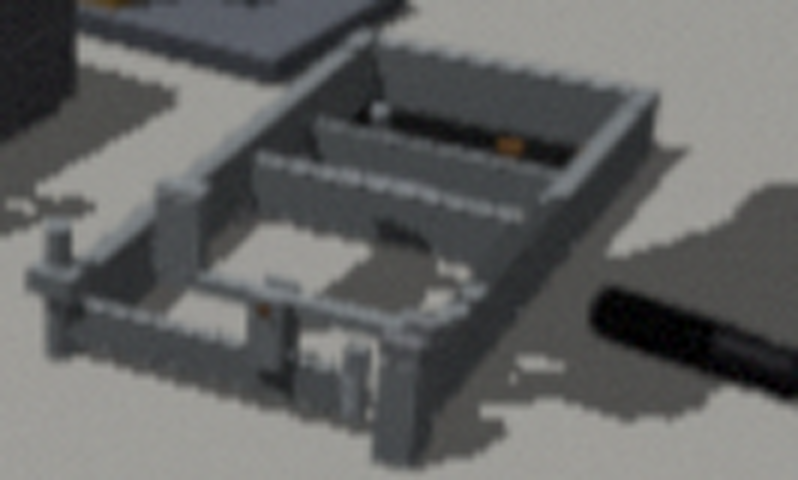

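The crops show the lever upright at d(183,215), hinge post top at d(58,222), catch at d(400,330) and back corners at d(365,38) and d(655,95). I'll fit the bay pose from both views.

```bash
python3 - <<'E'
from h import *
from scipy.optimize import least_squares
S,D=cam('scene'),cam('side'); k=1/1.5625
c=lambda u,v:(u/5+90,v/5+175); d=lambda u,v:(u/6+235,v/6+125); a=lambda u,v:(u*k,v*k)
L=[(S,c(533,340),(84,0,66)),(D,d(58,222),(84,0,66)),(D,d(183,187),(24,0,99)),(D,d(365,38),(87,-350,40)),(D,d(655,95),(-87,-350,40)),
(S,a(71,331),(-87,-350,40)),(S,a(50,429),(87,-350,40)),(D,d(400,330),(-84,0,55)),(S,c(515,55),(-84,0,58))]
def w(p,q): 
    q=np.array(q)/1000.; c_,s_=np.cos(p[2]),np.sin(p[2]); return np.array([p[0]+c_*q[0]-s_*q[1],p[1]+s_*q[0]+c_*q[1],q[2]])
f=lambda p:np.concatenate([proj(C,w(p,q))[0]-uv for C,uv,q in L])
r=least_squares(f,[.7,-.1,0],loss='soft_l1',x_scale=.1); print(r.x); print(f(r.x).reshape(-1,2).round(1))
p=r.x
for n,q in dict(hinge=(84,0,66),lever=(24,0,84),catch=(-84,0,50)).items(): print(n,w(p,q).round(4))
print('hinge tri',tri((S,L[0][1]),(D,L[1][1])))
print('case tri',tri((S,a(497,297)),(D,a(362,389))),'stub',atz(S,a(500,330),.02),atz(D,a(325,384),.02))
# well gate top front edge (35mm)
for uv in[(D,d(390,185)),(S,c(150,290))]:
    P=atz(*uv,.035); e=P-np.array([p[0],p[1],0]); cs,sn=np.cos(p[2]),np.sin(p[2]); print('wg local',cs*e[0]+sn*e[1],-sn*e[0]+cs*e[1])
# overlays
im1=cv2.imread('pics/scene0.png');im2=cv2.imread('pics/side0.png')
edges=[((24,0,60),(24,0,99)),((84,0,0),(84,0,66)),((-84,0,0),(-84,0,50)),((-65,0,32),(84,0,32)),((75,-5,40),(75,-350,40)),((-75,-5,40),(-75,-350,40)),((87,-350,40),(-87,-350,40))]
def ov(im,C,x0,y0,W,H,s):
    o=cv2.resize(im[y0:y0+H,x0:x0+W],None,fx=s,fy=s,interpolation=cv2.INTER_CUBIC)
    for A,B in edges:
        q=(proj(C,[w(p,A),w(p,B)])+.5-[x0,y0])*s; cv2.line(o,tuple(map(int,q[0])),tuple(map(int,q[1])),(0,0,255),1)
    return o
cv2.imwrite('pics/e.png',np.hstack([ov(im1,S,110,170,100,120,4),ov(im2,D,235,125,100,120,4)]))
E
```

```text
[ 0.57100936 -0.05191298  0.12642918]
[[ 1.6 -0.2]
 [-0.3  0.2]
 [-0.3 -0.7]
 [-2.2 -2.3]
 [ 0.1 -2. ]
 [-0.4 -1.5]
 [-3.4 -0.7]
 [ 2.4  0.8]
 [ 0.6  1.7]]
hinge [ 0.6543 -0.0413  0.066 ]
lever [ 0.5948 -0.0489  0.084 ]
catch [ 0.4877 -0.0625  0.05  ]
hinge tri [ 0.65490111 -0.04417442  0.06561261]
case tri [0.48564692 0.23473655 0.03680999] stub [0.54070802 0.23417954 0.02      ] [0.54302385 0.23623015 0.02      ]
wg local -0.006988051248664678 -0.17165367830642156
wg local 0.005704651029983798 -0.17036084534666604
```

View pics/e.png

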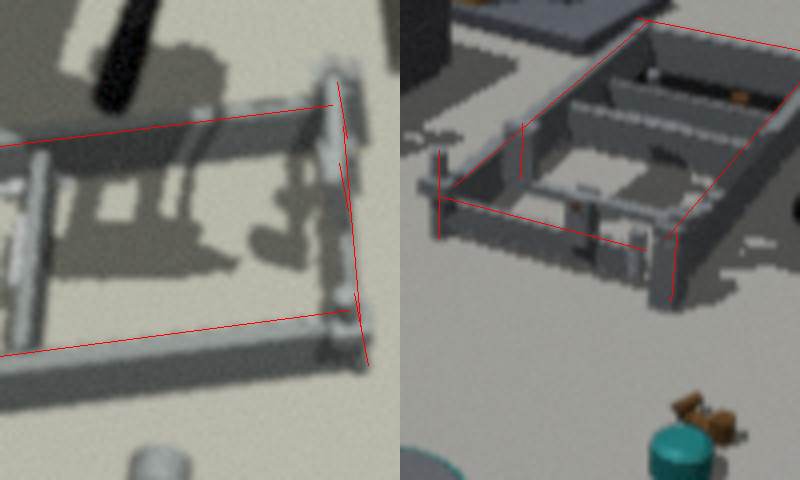

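The overlay is a few pixels off in the scene view, so I'll check against the starting wrist picture.

```bash
python3 - <<'E'
from h import *
C=cam('wrist'); im=cv2.imread('pics/wrist0.png')
o=cv2.resize(im,(800,600),interpolation=cv2.INTER_CUBIC)
p=[.571,-.052,.126]
def w(q):
    q=np.array(q)/1000.; c_,s_=np.cos(p[2]),np.sin(p[2]); return np.array([p[0]+c_*q[0]-s_*q[1],p[1]+s_*q[0]+c_*q[1],q[2]])
for q in[(84,0,66),(24,0,99),(-84,0,50)]:
    u=proj(C,w(q))[0]*1.5625; print(q,u); cv2.circle(o,tuple(map(int,u)),4,(0,0,255),1)
cv2.imwrite('pics/f.png',o)
k=.64
S,D=cam('scene'),cam('side')
for n,A,B,z in[('knob',(401,270),(477,372),.02),('bronze',(375,277),(487,358),.01),('cover',(465,262),(452,429),.01)]:
    print(n,atz(S,np.array(A)*k,z),atz(D,np.array(B)*k,z))
E
```

```text
(84, 0, 66) [476.89209608 342.30851464]
(24, 0, 99) [383.07021218 374.57903608]
(-84, 0, 50) [227.67804844 362.65140644]
knob [0.40214056 0.09049119 0.02      ] [0.39494627 0.09860857 0.02      ]
bronze [0.40672558 0.04694067 0.01      ] [0.40435304 0.04949504 0.01      ]
cover [0.37583591 0.20178079 0.01      ] [0.37188355 0.20344078 0.01      ]
```

View pics/f.png

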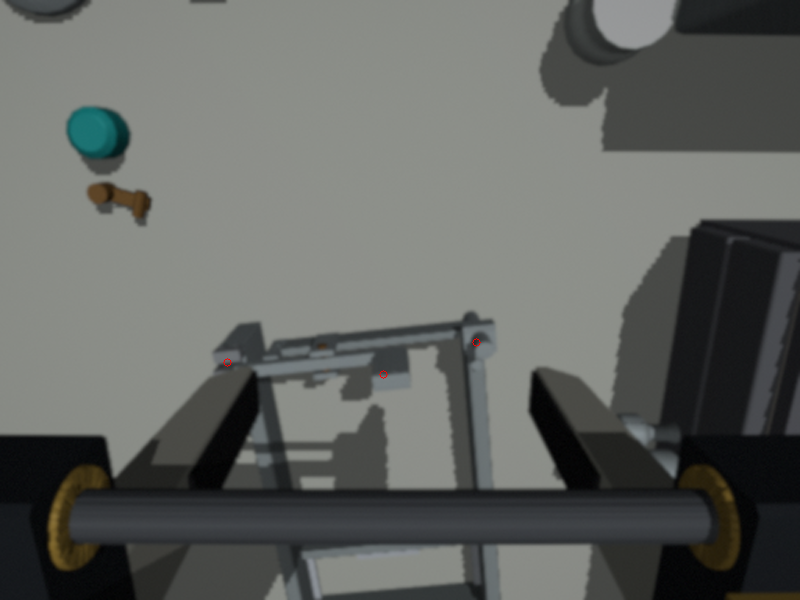

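The wrist view shows the lever's top face centred at (391,383), the post top at (482,345) and the catch lugs at (228,356). I'll compute from those.

```bash
python3 - <<'E'
from h import *
C=cam('wrist'); k=.64
s=read_state();print(s['tool_pos'],s['orientation'])
h=atz(C,np.array((482,345))*k,.066);l=atz(C,np.array((391,382.5))*k,.099);c=atz(C,np.array((228,356))*k,.06)
print(h,l,c)
w0=atz(C,np.array((480,365))*k,.040),atz(C,np.array((494,590))*k,.040)
print('wall yaw',np.arctan2(w0[0][0]-w0[1][0],w0[0][1]-w0[1][1]),w0)
d=h-c;print('yaw h-c',np.arctan2(d[1],d[0]),np.hypot(*d[:2]));d=h-l;print('yaw h-l',np.arctan2(d[1],d[0]),np.hypot(*d[:2]))
D=cam('side')
print('lever top tri',tri((C,np.array((391,382.5))*k),(D,(183/6+235,187/6+125))),'hinge',tri((C,np.array((482,345))*k),(D,(58/6+235,222/6+125))))
for n,u,z in[('knob',(97,132),.024),('bronze',(120,198),.016)]: print(n,atz(C,np.array(u)*k,z))
E
```

```text
[5.99558477e-01 7.10831049e-05 2.17814754e-01] [-2.22061206e+00 -2.22072046e+00  1.45112900e-03]
[ 0.65770127 -0.04329082  0.066     ] [ 0.59944825 -0.05406362  0.099     ] [ 0.49170796 -0.05351683  0.06      ]
wall yaw -0.10632387216440163 (array([ 0.66163672, -0.06848392,  0.04      ]), array([ 0.68289543, -0.26767287,  0.04      ]))
yaw h-c 0.061527182890941695 0.16630799830677215
yaw h-l 0.18286524285002914 0.059240765815609234
lever top tri [ 0.59932397 -0.05711621  0.092736  ] hinge [ 0.65715708 -0.04469851  0.0643098 ]
knob [0.40811351 0.08820439 0.024     ]
bronze [0.4129212  0.04504179 0.016     ]
```

```bash
python3 -m crank '[[[0,-0.05,0,0.02,0,0,-0.11],[0,-0.106,-0.004,0.05,0,0,-0.22],[0,-0.106,-0.004,0.05,0,0,-0.33],[0,-0.106,-0.004,0.05,0,0,-0.44],[0,-0.106,-0.004,0.05,0,0,-0.535]]]' 20
python3 -m crank '[[[0,0,0,0.02,0,0,-0.11],[0,0,0,0.05,0,0,-0.22],[0,0,0,0.05,0,0,-0.33],[0,0,0,0.05,0,0,-0.44],[0,0,0,0.05,0,0,-0.535]]]'
python3 - <<'E'
from h import *
s,im=snap('wrist','w1'); print(s['tool_pos'],R.from_rotvec(s['orientation']).as_matrix().round(3),s['q'])
cv2.imwrite('pics/g.png',cv2.resize(im,(800,600),interpolation=cv2.INTER_CUBIC)[:,:,::-1])
E
```

```text
t: 0.78
tool_pos: [0.5977, -0.0531, 0.1931]
orientation: [-1.114, -2.936, 0.0]
force: [-0.3, 0.5, -0.1]
opening: 0.0485
gripper_force: 0.0
t: 1.4
tool_pos: [0.5977, -0.0529, 0.1681]
orientation: [0.181, -3.135, -0.0]
force: [0.2, -0.4, 0.7]
opening: 0.0464
gripper_force: 0.0
[ 0.59768504 -0.05294151  0.16810936] [[-0.993 -0.115 -0.001]
 [-0.115  0.993  0.   ]
 [ 0.001  0.    -1.   ]] [-1.73769118e-01  1.59107386e-01  1.54937454e+00 -1.84866442e-05
  1.43403761e+00 -1.85977521e+00]
```

View pics/g.png

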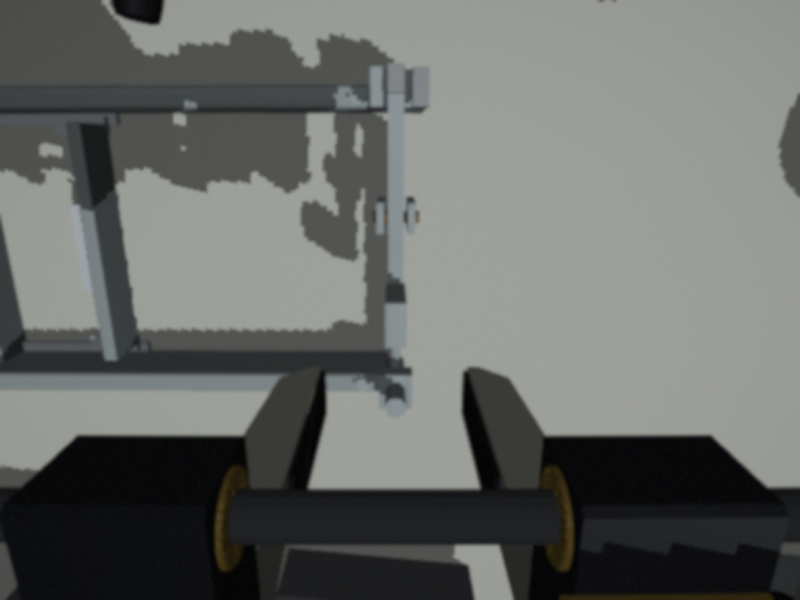

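The picture is square to the bay. The lever's top face is at (396,325), the post top at (395,405), and the well gate's front top edge is at about column 118.

```bash
python3 - <<'E'
from h import *
C=cam('wrist'); k=.64
h=atz(C,np.array((395,405))*k,.066);l=atz(C,np.array((396,325))*k,.099);c=atz(C,np.array((396,78))*k,.06)
print(h,l,c)
for a,b in((h,l),(h,c)): d=a-b;print(np.arctan2(d[1],d[0]),np.hypot(*d[:2]))
a=atz(C,np.array((0,384))*k,.04);b=atz(C,np.array((370,384))*k,.04);d=b-a;print('wall',np.arctan2(-d[0],d[1]))
A=read_state();Rm=R.from_rotvec(A['orientation']).as_matrix();print('lever in tool',Rm.T@(l-A['tool_pos']))
g=[atz(C,np.array(u)*k,.035) for u in((108,120),(132,357))];e=[(x-l)[:2] for x in g];y=.115
print('wg front y rel gate line',[-np.sin(y)*q[0]+np.cos(y)*q[1] for q in e], 'back edge',[ -np.sin(y)*q[0]+np.cos(y)*q[1] for q in [(atz(C,np.array(u)*k,.035)-l)[:2] for u in((70,125),(104,357))]])
E
```

```text
[ 0.65791967 -0.04552522  0.066     ] [ 0.59945253 -0.05231422  0.099     ] [ 0.48838355 -0.06600319  0.06      ]
0.1155989821291878 0.058859975903146705
0.12020593918284632 0.17076839188338339
wall 0.12527881064355936
lever in tool [-0.0018402   0.00040335  0.06916155]
wg front y rel gate line [np.float64(-0.15545773018350237), np.float64(-0.16082694363757397)] back edge [np.float64(-0.1765520290185697), np.float64(-0.17813227941182314)]
```

```bash
python3 -m crank '[[[0,-0.003,0,0.1,0,0,0],[0,-0.003,0,0.2,0,0,0],[0,-0.003,0,0.2,0,0,0],[-1,-0.003,0,0.2,0,0,0],[-1,-0.003,0,0.2,0,0,0]]]' 25
python3 -m crank '[[[-1,0,0,0,0,0,0],[-1,0,0,0,0,0,0],[-1,0,0,0,0,0,0],[-1,0,0,0,0,0,0],[-1,0,0,0,0,0,0]]]'
```

```text
t: 2.08
tool_pos: [0.6016, -0.0532, 0.0718]
orientation: [-0.172, 3.132, -0.002]
force: [-0.1, 0.8, 0.9]
opening: 0.0308
gripper_force: 0.0
t: 2.7
tool_pos: [0.6002, -0.0519, 0.0697]
orientation: [-0.173, 3.135, 0.001]
force: [0.7, 5.0, 5.3]
opening: 0.0102
gripper_force: 25.0
```

```bash
python3 -m crank '[[[-1,-0.002,0,0.007,0,0.048,0],[-1,-0.003,0,0.0143,0,0.0955,0],[-1,-0.0038,0,0.0217,0,0.143,0],[-1,-0.004,0,0.029,0,0.191,0],[-1,-0.004,0,0.029,0,0.191,0]]]'
python3 - <<'E'
from h import *
S,im=snap('side','s2'); s=read_state();print(s['q'],s['wrist_torque'],s['tool_pos'],s['orientation'])
cv2.imwrite('pics/h.png',cv2.resize(im[120:220,210:360],(750,500),interpolation=cv2.INTER_CUBIC)[:,:,::-1])
E
```

```text
t: 3.32
tool_pos: [0.6021, -0.0517, 0.0536]
orientation: [0.157, -2.836, 0.023]
force: [-0.8, 4.2, 3.2]
opening: 0.0095
gripper_force: 25.0
[-0.12739585  0.56825057  1.28780207 -0.06889132  1.5780873  -1.7992842 ] [ 0.91911988 -0.36830718 -0.19974608] [ 0.60204433 -0.05169181  0.05379366] [ 0.15726147 -2.8372204   0.02237259]
```

View pics/h.png

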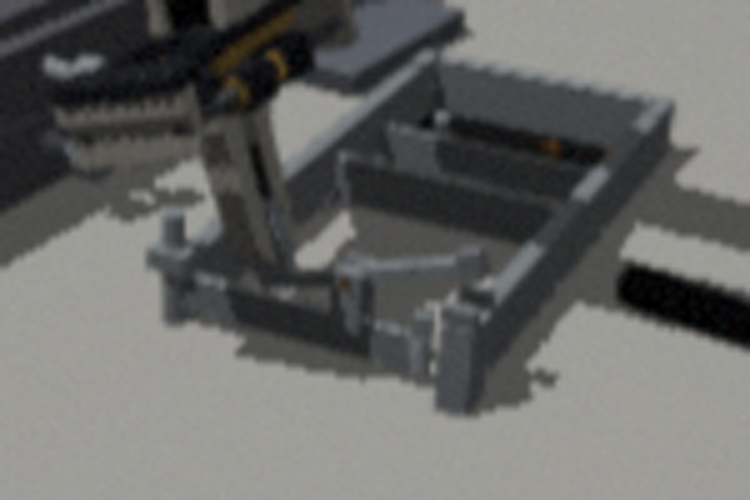

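The latch bar's nose, at (470,262), is lifted clear above the catch at (460,300). I'll work out the swing arc.

```bash
cat > sw.py <<'E'
from h import *
s=read_state();Rm=R.from_rotvec(s['orientation']).as_matrix();p=s['tool_pos'];h=np.array([.658,-.0455,p[2]])
print(s['tool_pos'],s['force'],'ang',np.arctan2(*(p-h)[1::-1]))
for f in np.arange(1,6)*.108:
    Q=R.from_rotvec([0,0,-f]).as_matrix(); print((Rm.T@((Q-np.eye(3))@(p-h))/.5).round(4),(Rm.T@[0,0,-f]/(np.pi/2)).round(4))
E
python3 sw.py
```

```text
[ 0.60204433 -0.05169181  0.05379366] [1.68819276 5.33960418 1.0080944 ] ang -3.0313853333423166
[-0.0006  0.0121 -0.0002] [-0.0203 -0.0001  0.0657]
[-0.0025  0.0241 -0.0008] [-4.070e-02 -1.000e-04  1.314e-01]
[-0.0056  0.0358 -0.0017] [-0.061  -0.0002  0.197 ]
[-0.0099  0.0471 -0.003 ] [-0.0814 -0.0003  0.2627]
[-0.0153  0.0579 -0.0047] [-1.017e-01 -3.000e-04  3.284e-01]
```

```bash
python3 -m crank '[[[-1,-0.0006,0.0121,-0.0002,-0.0203,0,0.0657],[-1,-0.0025,0.0241,-0.0008,-0.0407,0,0.1314],[-1,-0.0056,0.0358,-0.0017,-0.061,0,0.197],[-1,-0.0099,0.0471,-0.003,-0.0814,0,0.2627],[-1,-0.0153,0.0579,-0.0047,-0.1017,0,0.3284]]]'
python3 sw.py
```

```text
t: 4.0
tool_pos: [0.6065, -0.0225, 0.054]
orientation: [-0.612, -2.781, -0.093]
force: [2.7, 1.8, -1.6]
opening: 0.0098
gripper_force: 25.0
[ 0.6065321  -0.02251527  0.05400434] [ 2.72722739  1.80977275 -1.57241497] ang 2.7215832439730105
[-0.0005  0.0122 -0.0001] [-0.0203 -0.0001  0.0657]
[-0.0022  0.0242 -0.0007] [-4.050e-02 -1.000e-04  1.314e-01]
[-0.0052  0.036  -0.0016] [-0.0608 -0.0002  0.1971]
[-0.0093  0.0473 -0.0028] [-8.110e-02 -2.000e-04  2.628e-01]
[-0.0146  0.0582 -0.0045] [-1.014e-01 -3.000e-04  3.285e-01]
```

```bash
python3 -m crank '[[[-1,-0.0006,0.0121,-0.0002,-0.0203,0,0.0657],[-1,-0.0025,0.0241,-0.0008,-0.0407,0,0.1314],[-1,-0.0056,0.0358,-0.0017,-0.061,0,0.197],[-1,-0.0099,0.0471,-0.003,-0.0814,0,0.2627],[-1,-0.0153,0.0579,-0.0047,-0.1017,0,0.3284]]]'
python3 sw.py | head -1
python3 -m crank '[[[-1,-0.0006,0.0121,-0.0002,-0.0203,0,0.0657],[-1,-0.0025,0.0241,-0.0008,-0.0407,0,0.1314],[-1,-0.0056,0.0358,-0.0017,-0.061,0,0.197],[-1,-0.0099,0.0471,-0.003,-0.0814,0,0.2627],[-1,-0.0153,0.0579,-0.0047,-0.1017,0,0.3284]]]'
python3 sw.py | head -1
```

```text
t: 4.62
tool_pos: [0.6256, 0.0004, 0.0539]
orientation: [-1.342, -2.536, -0.204]
force: [1.6, 2.6, -2.1]
opening: 0.0099
gripper_force: 25.0
[6.25618572e-01 4.17545906e-04 5.39177600e-02] [ 1.59704614  2.56283376 -2.08975304] ang 2.1850091605613566
t: 5.25
tool_pos: [0.6539, 0.0102, 0.0539]
orientation: [-1.996, -2.114, -0.303]
force: [0.3, 3.5, -1.5]
opening: 0.0096
gripper_force: 25.0
[0.65387585 0.01024682 0.05389205] [ 0.26354381  3.45081643 -1.47892941] ang 1.6446418841952475
```

```bash
python3 -m crank '[[[-1,0.0025,0,-0.0069,0,-0.048,0],[-1,0.0051,0,-0.0137,0,-0.0955,0],[-1,0.0087,0,-0.02,0,-0.143,0],[-1,0.0123,0,-0.0264,0,-0.191,0],[-1,0.0123,0,-0.0264,0,-0.191,0]]]'
python3 -m crank '[[[-0.3,0,0,0,0,0,0],[-0.3,0,0,0,0,0,0],[-0.3,0,0,0,0,0,0],[-0.3,0,0,-0.1,0,0,0],[-0.3,0,0,-0.2,0,0,0]]]'
python3 - <<'E'
from h import *
s,im=snap('wrist','w3'); s2,i2=snap('side','s3');print(s['tool_pos'],R.from_rotvec(s['orientation']).as_matrix().round(3),s['q'])
f=lambda i,h:cv2.resize(i,(400,h),interpolation=cv2.INTER_CUBIC)
cv2.imwrite('pics/i.png',cv2.resize(np.hstack([cv2.resize(im,(512,384)),cv2.resize(i2[120:280,180:340],(384,384))]),(800,343))[:,:,::-1])
E
```

```text
t: 5.88
tool_pos: [0.6538, 0.012, 0.0688]
orientation: [2.15, 2.289, -0.001]
force: [-0.4, -1.7, -0.7]
opening: 0.01
gripper_force: 25.0
t: 6.5
tool_pos: [0.6531, 0.0115, 0.1686]
orientation: [-2.152, -2.286, 0.001]
force: [1.8, -0.6, 0.2]
opening: 0.0323
gripper_force: 0.0
[0.65307622 0.01147149 0.16864563] [[-0.06   0.998 -0.002]
 [ 0.998  0.06   0.001]
 [ 0.001 -0.002 -1.   ]] [-6.13874804e-02  3.00387976e-01  1.38518118e+00  8.40949855e-04
  1.45807830e+00 -1.21709565e-01]
```

View pics/i.png

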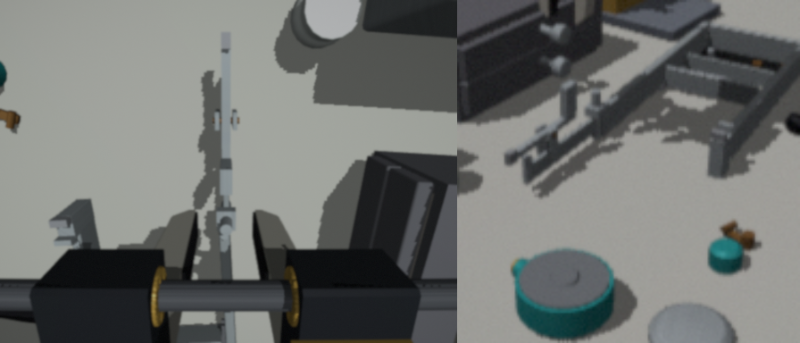

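The gate is open square and its bar has dropped level. Next I'll move behind the case.

```bash
python3 -m crank '[[[0.08,0.11,-0.06,0,0,0,-0.02],[0.08,0.22,-0.12,0,0,0,-0.04],[0.08,0.33,-0.18,0,0,0,-0.06],[0.08,0.44,-0.24,0,0,0,-0.084],[0.08,0.53,-0.29,0,0,0,-0.084]]]'
python3 -m crank '[[[0.08,0.085,-0.035,0,0,0,0],[0.08,0.085,-0.035,0,0,0,0],[0.08,0.085,-0.035,0,0,0,0],[0.08,0.085,-0.035,0,0,0,0],[0.08,0.085,-0.035,0,0,0,0]]]'
python3 - <<'E'
from h import *
s,im=snap('wrist','w4');print(s['tool_pos'],R.from_rotvec(s['orientation']).as_matrix().round(3))
hsv=cv2.cvtColor(im,cv2.COLOR_RGB2HSV); m=cv2.inRange(hsv,(80,120,40),(100,255,255)); m=cv2.morphologyEx(m,cv2.MORPH_CLOSE,np.ones((3,3)))
n,l,st,c=cv2.connectedComponentsWithStats(m); print(st[1:][st[1:,4]>100],c[1:][st[1:,4]>100])
cv2.imwrite('pics/j.png',cv2.resize(im,(640,480))[:,:,::-1])
E
```

```text
t: 7.22
tool_pos: [0.4916, 0.2691, 0.1684]
orientation: [-1.996, -2.425, -0.001]
force: [-0.5, 0.3, -0.2]
opening: 0.0503
gripper_force: 0.0
t: 7.85
tool_pos: [0.4684, 0.3048, 0.1685]
orientation: [-2.0, -2.423, -0.0]
force: [-0.3, 0.7, -0.3]
opening: 0.0503
gripper_force: 0.0
[0.46840795 0.30482783 0.16847429] [[-0.19   0.982  0.   ]
 [ 0.982  0.19   0.   ]
 [ 0.     0.    -1.   ]]
[[ 214  207   87   84 1119]] [[253.05183199 225.01519214]]
```

View pics/j.png

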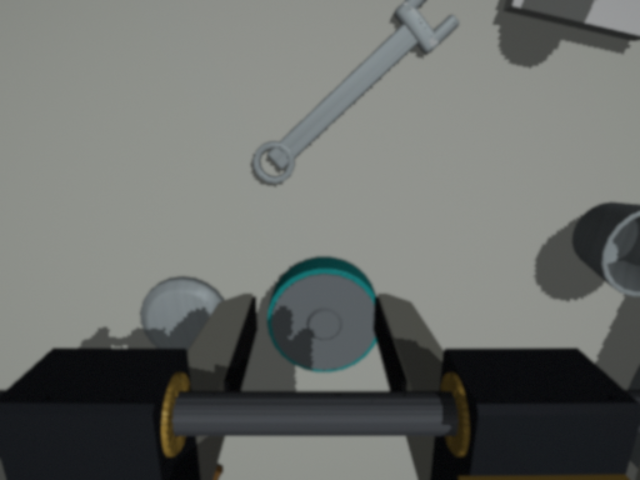

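The case's diaphragm is centred at (324,322) with its boss between the fingers, and the spanner's ring is behind it at (272,162).

```bash
python3 - <<'E'
from h import *
C=cam('wrist');s=read_state();Rm=R.from_rotvec(s['orientation']).as_matrix()
for n,u,z in(('case',(322.5,320.5),.04),('ring',(272,162),.005),('cover',(183,310),.01)):
    P=atz(C,np.array(u)/1.25,z); print(n,P,'tool',Rm.T@(P-s['tool_pos']))
E
```

```text
case [0.48902237 0.23645623 0.04      ] tool [-0.07120931  0.00729234  0.12845847]
ring [0.42879092 0.34363112 0.005     ] tool [ 0.04544861 -0.03149402  0.16347035]
cover [0.37537476 0.20862133 0.01      ] tool [-0.0769571  -0.10957979  0.15843229]
```

```bash
python3 -m crank '[[[0.08,0.01,0.014,0.1,0,0,0],[0.08,0.01,0.014,0.2,0,0,0],[0.08,0.01,0.014,0.289,0,0,0],[0.08,0.01,0.014,0.289,0,0,0],[0.08,0.01,0.014,0.289,0,0,0]]]'
python3 -m crank '[[[0.08,-0.02,0,0,0,0,0],[0.08,-0.04,0,0,0,0,0],[0.08,-0.06,0,0,0,0,0],[0.08,-0.075,0.001,0,0,0,0],[0.08,-0.1,0.004,0,0,0,0]]]'
python3 -m crank '[[[0.08,-0.03,0.003,0,0,0,0],[0.08,-0.06,0.007,0,0,0,0],[0.08,-0.09,0.01,0,0,0,0],[0.08,-0.12,0.013,0,0,0,0],[0.08,-0.15,0.0165,0,0,0,0]]]'
python3 - <<'E'
from h import *
s,im=snap('wrist','w5');S,i2=snap('scene','sc5');print(s['tool_pos'],R.from_rotvec(s['orientation']).as_matrix()[:2,0].round(3),s['force'])
cv2.imwrite('pics/k.png',cv2.resize(np.hstack([im,i2]),(800,300))[:,:,::-1])
E
```

```text
t: 8.52
tool_pos: [0.4749, 0.3124, 0.0259]
orientation: [1.998, 2.424, 0.003]
force: [0.8, -0.1, 0.5]
opening: 0.0503
gripper_force: 0.0
t: 9.15
tool_pos: [0.4855, 0.2634, 0.0245]
orientation: [-1.997, -2.425, -0.002]
force: [-0.1, 2.6, 2.0]
opening: 0.05
gripper_force: 1.5
t: 9.78
tool_pos: [0.5079, 0.1904, 0.0241]
orientation: [-1.998, -2.425, -0.001]
force: [-0.2, 3.0, 3.7]
opening: 0.0502
gripper_force: 2.0
[0.50794358 0.1903687  0.02405028] [-0.191  0.982] [-0.1767235   3.00354487  3.67597218]
```

View pics/k.png

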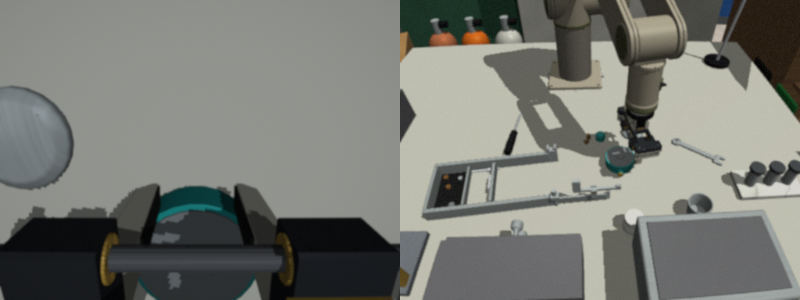

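The case sits centred in the finger cradle and the bystanders are untouched. I'll carry on towards the mouth.

```bash
python3 -m crank '[[[0.08,-0.032,0.0035,0,0,0,0],[0.08,-0.064,0.007,0,0,0,0],[0.08,-0.096,0.0105,0,0,0,0],[0.08,-0.128,0.014,0,0,0,0],[0.08,-0.16,0.0175,0,0,0,0]]]'
python3 -m crank '[[[0.08,-0.032,0.0035,0,0,0,0],[0.08,-0.064,0.007,0,0,0,0],[0.08,-0.096,0.0105,0,0,0,0],[0.08,-0.128,0.014,0,0,0,0],[0.08,-0.16,0.0175,0,0,0,0]]]'
cat > loc.py <<'E'
from h import *
s=read_state();X=R.from_rotvec(s['orientation']).as_matrix()[:,0];c=s['tool_pos']-.045*X;d=(c-[.5746,-.0556,0])[:2];y=.12
print('case local mm',1e3*np.array([np.cos(y)*d[0]+np.sin(y)*d[1],-np.sin(y)*d[0]+np.cos(y)*d[1]]).round(4),'z',s['tool_pos'][2].round(4),'F local y',-np.sin(y)*s['force'][0]+np.cos(y)*s['force'][1],'q',s['q'].round(2))
Y=R.from_rotvec(s['orientation']).as_matrix()[:,1];a=np.array([np.sin(y),-np.cos(y),0]);print('10mm along -y in tool units',(X@a*.02).round(4),(Y@a*.02).round(4))
E
python3 loc.py
python3 - <<'E'
from h import *
s,im=snap('wrist','w6'); C=cam('wrist',s)
hsv=cv2.cvtColor(im,cv2.COLOR_RGB2HSV); m=cv2.inRange(hsv,(80,120,40),(100,255,255)); x,y,w,h=cv2.boundingRect(m); print(x,y,w,h)
E
```

```text
t: 10.5
tool_pos: [0.5318, 0.1133, 0.0239]
orientation: [-1.998, -2.424, -0.0]
force: [-1.0, 0.4, -0.4]
opening: 0.0501
gripper_force: 0.7
t: 11.12
tool_pos: [0.5558, 0.0366, 0.024]
orientation: [1.997, 2.425, 0.001]
force: [-1.2, 0.9, -0.5]
opening: 0.05
gripper_force: 0.6
case local mm [-4.4 49. ] z 0.024 F local y 1.0732974756836473 q [-0.03  0.2   1.79  0.    1.16 -0.22]
10mm along -y in tool units -0.0199 -0.0015
0 69 326 315
```

```bash
python3 -m crank '[[[0.08,-0.026,-0.002,0,0,0,0],[0.08,-0.052,-0.004,0,0,0,0],[0.08,-0.078,-0.006,0,0,0,0],[0.08,-0.104,-0.008,0,0,0,0],[0.08,-0.13,-0.01,0,0,0,0]]]'
python3 loc.py
python3 -m crank '[[[0.08,-0.026,-0.002,0,0,0,0],[0.08,-0.052,-0.004,0,0,0,0],[0.08,-0.078,-0.006,0,0,0,0],[0.08,-0.094,-0.007,0,0,0,0],[0.08,-0.11,-0.008,0,0,0,0]]]'
python3 loc.py
```

```text
t: 11.8
tool_pos: [0.5632, -0.0278, 0.0241]
orientation: [1.997, 2.425, 0.001]
force: [-1.1, 1.9, 1.5]
opening: 0.0505
gripper_force: 1.3
case local mm [ -4.7 -16. ] z 0.0241 F local y 2.035181878471873 q [-0.14  0.21  1.77  0.    1.16 -0.33]
10mm along -y in tool units -0.0199 -0.0015
t: 12.42
tool_pos: [0.5697, -0.0822, 0.024]
orientation: [-1.997, -2.425, -0.001]
force: [0.1, 3.2, 2.9]
opening: 0.0501
gripper_force: 1.6
case local mm [ -4.8 -70.7] z 0.024 F local y 3.128884824986545 q [-0.23  0.24  1.73  0.    1.17 -0.43]
10mm along -y in tool units -0.0199 -0.0014
```

```bash
python3 -m crank '[[[0.08,-0.004,0,0,0,0,0],[0.08,-0.008,-0.001,0,0,0,0],[0.08,-0.012,-0.001,0,0,0,0],[0.08,-0.016,-0.001,0,0,0,0],[0.08,-0.016,-0.001,0,0,0,0]]]'|grep -A9 force; python3 loc.py|head -1
python3 -m crank '[[[0.08,-0.002,0,0,0,0,0],[0.08,-0.004,0,0,0,0,0],[0.08,-0.006,0,0,0,0,0],[0.08,-0.008,-0.001,0,0,0,0],[0.08,-0.01,-0.001,0,0,0,0]]]'|grep -A9 force; python3 loc.py|head -1
python3 -m crank '[[[0.08,-0.002,0,0,0,0,0],[0.08,-0.004,0,0,0,0,0],[0.08,-0.006,0,0,0,0,0],[0.08,-0.008,-0.001,0,0,0,0],[0.08,-0.01,-0.001,0,0,0,0]]]'|grep -A9 force; python3 loc.py|head -1
```

```text
force: [-0.3, 1.5, 1.7]
opening: 0.0503
gripper_force: 1.1
case local mm [ -4.8 -78.5] z 0.0239 F local y 1.5040276554311078 q [-0.25  0.25  1.73  0.    1.17 -0.44]
force: [0.3, 2.4, 1.1]
opening: 0.0503
gripper_force: 1.4
case local mm [ -4.9 -83.4] z 0.024 F local y 2.364262175217107 q [-0.25  0.25  1.72  0.    1.17 -0.45]
force: [-0.7, 1.5, 0.6]
opening: 0.0505
gripper_force: 1.4
case local mm [ -5.  -88.5] z 0.0239 F local y 1.5395512040731136 q [-0.26  0.25  1.72  0.    1.17 -0.45]
```

```bash
cat > ok.py <<'E'
import sys; from plant import *; s=read_state(); f=-.12*s['force'][0]+.993*s['force'][1]; print('F',round(f,1),s['gripper_force']); sys.exit(f>5)
E
g(){ python3 loc.py|head -1; python3 ok.py; }
python3 -m crank '[[[0.08,-0.002,0,0,0,0,0],[0.08,-0.004,0,0,0,0,0],[0.08,-0.006,0,0,0,0,0],[0.08,-0.008,-0.001,0,0,0,0],[0.08,-0.008,-0.001,0,0,0,0]]]'>o; g &&
python3 -m crank '[[[0.08,-0.002,0,0,0,0,0],[0.08,-0.004,0,0,0,0,0],[0.08,-0.006,0,0,0,0,0],[0.08,-0.008,-0.001,0,0,0,0],[0.08,-0.008,-0.001,0,0,0,0]]]'>o && g &&
python3 -m crank '[[[0.08,-0.001,0,0,0,0,0],[0.08,-0.002,0,0,0,0,0],[0.08,-0.003,0,0,0,0,0],[0.08,-0.004,0,0,0,0,0],[0.08,-0.005,0,0,0,0,0]]]'>o && g &&
python3 -m crank '[[[0.08,-0.001,0,0,0,0,0],[0.08,-0.002,0,0,0,0,0],[0.08,-0.003,0,0,0,0,0],[0.08,-0.004,0,0,0,0,0],[0.08,-0.005,0,0,0,0,0]]]'>o && g &&
python3 -m crank '[[[0.08,-0.001,0,0,0,0,0],[0.08,-0.002,0,0,0,0,0],[0.08,-0.003,0,0,0,0,0],[0.08,-0.004,-0.001,0,0,0,0],[0.08,-0.005,-0.001,0,0,0,0]]]'>o && g &&
python3 -m crank '[[[0.08,-0.001,0,0,0,0,0],[0.08,-0.002,0,0,0,0,0],[0.08,-0.003,0,0,0,0,0],[0.08,-0.004,0,0,0,0,0],[0.08,-0.005,0,0,0,0,0]]]'>o && g &&
python3 -m crank '[[[0.08,-0.001,0,0,0,0,0],[0.08,-0.002,0,0,0,0,0],[0.08,-0.003,0,0,0,0,0],[0.08,-0.004,0,0,0,0,0],[0.08,-0.005,0,0,0,0,0]]]'>o && g &&
python3 -m crank '[[[0.08,-0.001,0,0,0,0,0],[0.08,-0.002,0,0,0,0,0],[0.08,-0.003,0,0,0,0,0],[0.08,-0.004,0,0,0,0,0],[0.08,-0.005,-0.001,0,0,0,0]]]'>o && g
```

```text
case local mm [ -5.2 -92.6] z 0.024 F local y 1.3166621009359318 q [-0.27  0.26  1.72  0.    1.17 -0.46]
F 1.3 0.9166627119066106False
```

```bash
sed -i 's/sys.exit(f>5)/sys.exit(int(f>5))/' ok.py
g(){ python3 loc.py|head -1|cut -c1-60; python3 ok.py; }
python3 -m crank '[[[0.08,-0.002,0,0,0,0,0],[0.08,-0.004,0,0,0,0,0],[0.08,-0.006,0,0,0,0,0],[0.08,-0.008,-0.001,0,0,0,0],[0.08,-0.008,-0.001,0,0,0,0]]]'>o && g &&
python3 -m crank '[[[0.08,-0.001,0,0,0,0,0],[0.08,-0.002,0,0,0,0,0],[0.08,-0.003,0,0,0,0,0],[0.08,-0.004,0,0,0,0,0],[0.08,-0.005,0,0,0,0,0]]]'>o && g &&
python3 -m crank '[[[0.08,-0.001,0,0,0,0,0],[0.08,-0.002,0,0,0,0,0],[0.08,-0.003,0,0,0,0,0],[0.08,-0.004,0,0,0,0,0],[0.08,-0.005,0,0,0,0,0]]]'>o && g &&
python3 -m crank '[[[0.08,-0.001,0,0,0,0,0],[0.08,-0.002,0,0,0,0,0],[0.08,-0.003,0,0,0,0,0],[0.08,-0.004,-0.001,0,0,0,0],[0.08,-0.005,-0.001,0,0,0,0]]]'>o && g &&
python3 -m crank '[[[0.08,-0.001,0,0,0,0,0],[0.08,-0.002,0,0,0,0,0],[0.08,-0.003,0,0,0,0,0],[0.08,-0.004,0,0,0,0,0],[0.08,-0.005,0,0,0,0,0]]]'>o && g &&
python3 -m crank '[[[0.08,-0.001,0,0,0,0,0],[0.08,-0.002,0,0,0,0,0],[0.08,-0.003,0,0,0,0,0],[0.08,-0.004,0,0,0,0,0],[0.08,-0.005,0,0,0,0,0]]]'>o && g &&
python3 -m crank '[[[0.08,-0.001,0,0,0,0,0],[0.08,-0.002,0,0,0,0,0],[0.08,-0.003,0,0,0,0,0],[0.08,-0.004,0,0,0,0,0],[0.08,-0.005,-0.001,0,0,0,0]]]'>o && g; cat o
```

```text
case local mm [ -5.4 -96.7] z 0.024 F local y 1.345962360579
F 1.3 0.9429409747099271
case local mm [ -5.3 -98.9] z 0.024 F local y 3.309677792514
F 3.3 1.4335016218410601
case local mm [  -5.  -101.5] z 0.024 F local y 1.9080509381
F 1.9 1.4092417853726147
case local mm [  -5.3 -104. ] z 0.024 F local y 2.3624923786
F 2.4 1.2758696581295226
case local mm [  -5.2 -106.4] z 0.024 F local y 2.7222088940
F 2.7 1.4272168990828504
case local mm [  -5. -109.] z 0.0239 F local y 2.86545163322
F 2.9 1.4119109100511196
case local mm [  -5.2 -111.6] z 0.024 F local y 0.8593255063
F 0.9 1.1283503822869534
t: 19.3
tool_pos: [0.5742, -0.1228, 0.024]
orientation: [1.997, 2.425, 0.001]
force: [0.8, 1.0, 1.2]
opening: 0.0506
gripper_force: 1.1
```

```bash
g(){ python3 loc.py|head -1|cut -c1-60; python3 ok.py; }
python3 -m crank '[[[0.08,-0.001,0,0,0,0,0],[0.08,-0.002,0,0,0,0,0],[0.08,-0.003,0,0,0,0,0],[0.08,-0.004,0,0,0,0,0],[0.08,-0.005,0,0,0,0,0]]]'>o && g &&
python3 -m crank '[[[0.08,-0.001,0,0,0,0,0],[0.08,-0.002,0,0,0,0,0],[0.08,-0.003,0,0,0,0,0],[0.08,-0.004,0,0,0,0,0],[0.08,-0.005,0,0,0,0,0]]]'>o && g &&
python3 -m crank '[[[0.08,-0.001,0,0,0,0,0],[0.08,-0.002,0,0,0,0,0],[0.08,-0.003,0,0,0,0,0],[0.08,-0.004,-0.001,0,0,0,0],[0.08,-0.005,-0.001,0,0,0,0]]]'>o && g &&
python3 -m crank '[[[0.08,-0.001,0,0,0,0,0],[0.08,-0.002,0,0,0,0,0],[0.08,-0.003,0,0,0,0,0],[0.08,-0.004,0,0,0,0,0],[0.08,-0.005,0,0,0,0,0]]]'>o && g &&
python3 -m crank '[[[0.08,-0.001,0,0,0,0,0],[0.08,-0.002,0,0,0,0,0],[0.08,-0.003,0,0,0,0,0],[0.08,-0.004,0,0,0,0,0],[0.08,-0.005,0,0,0,0,0]]]'>o && g &&
python3 -m crank '[[[0.08,-0.001,0,0,0,0,0],[0.08,-0.002,0,0,0,0,0],[0.08,-0.003,0,0,0,0,0],[0.08,-0.004,0,0,0,0,0],[0.08,-0.005,-0.001,0,0,0,0]]]'>o && g; cat o
```

```text
case local mm [  -5.2 -114. ] z 0.024 F local y 2.1066175130
F 2.1 1.434428045236018
case local mm [  -5.  -116.5] z 0.0239 F local y 2.752818277
F 2.8 1.4302570477843801
case local mm [  -5.2 -119.1] z 0.024 F local y 1.9251695945
F 1.9 1.297687383957964
case local mm [  -5.1 -121.5] z 0.0239 F local y 2.679415341
F 2.7 1.4545237088532303
case local mm [  -4.9 -124. ] z 0.024 F local y 2.5435887199
F 2.5 1.4415582030164842
case local mm [  -5.  -124.7] z 0.0239 F local y 10.95048752
F 11.0 5.276107719400898
t: 23.05
tool_pos: [0.5759, -0.1359, 0.0239]
orientation: [-1.996, -2.424, -0.004]
force: [0.4, 11.1, 4.0]
opening: 0.0502
gripper_force: 5.3
```

Contact at about -124.3 mm, where the force jumped from 2.5 to 11 N. Now I'll nudge about 5 mm beyond that.

```bash
g(){ python3 loc.py|head -1|cut -c1-60; python3 ok.py; }
python3 -m crank '[[[0.08,-0.001,0,0,0,0,0],[0.08,-0.003,0,0,0,0,0],[0.08,-0.005,0,0,0,0,0],[0.08,-0.007,-0.001,0,0,0,0],[0.08,-0.007,-0.001,0,0,0,0]]]'>o ; g; cat o
```

```text
case local mm [  -5.2 -128. ] z 0.0239 F local y 11.15834999
F 11.2 5.46678529404744
t: 23.68
tool_pos: [0.5761, -0.1391, 0.0239]
orientation: [-1.995, -2.424, -0.004]
force: [-1.0, 11.1, 4.7]
opening: 0.0503
gripper_force: 5.5
```

```bash
g(){ python3 loc.py|head -1|cut -c1-60; python3 ok.py; }
python3 -m crank '[[[0.08,-0.001,0,0,0,0,0],[0.08,-0.002,0,0,0,0,0],[0.08,-0.003,0,0,0,0,0],[0.08,-0.003,0,0,0,0,0],[0.08,-0.003,0,0,0,0,0]]]'>o ; g
python3 -m crank '[[[0.08,0.004,0,0,0,0,0],[0.08,0.01,0,0,0,0,0],[0.08,0.02,0,0,0,0,0],[0.08,0.04,0,0,0,0,0],[0.08,0.06,0.004,0,0,0,0]]]'; g
python3 -m crank '[[[0.08,0.02,0,-0.06,0,0,0],[0.08,0.02,0,-0.16,0,0,0],[0.08,0.02,0,-0.28,0,0,0],[0.08,0.02,0,-0.36,0,0,0],[0.08,0.02,0,-0.36,0,0,0]]]'
python3 - <<'E'
from h import *
s,im=snap('wrist','w9');Sc,i2=snap('scene','sc9');Sd,i3=snap('side','sd9');C=cam('wrist',s)
def tq(i): 
    m=cv2.inRange(cv2.cvtColor(i,cv2.COLOR_RGB2HSV),(80,110,40),(100,255,255)); n,l,st,c=cv2.connectedComponentsWithStats(m); return [(st[k].tolist(),c[k].round(1).tolist()) for k in range(1,n) if st[k,4]>25]
for i in(im,i2,i3): print(tq(i))
y=.12
def W(q): q=np.array(q)/1e3; return np.array([.5746+np.cos(y)*q[0]-np.sin(y)*q[1],-.0556+np.sin(y)*q[0]+np.cos(y)*q[1],q[2]])
for n,Cm in(('wrist',C),('scene',cam('scene')),('side',cam('side'))): print(n,[proj(Cm,W(q))[0].round(0).tolist() for q in((-5,-129,40),(-5,-174,35))])
E
```

```text
case local mm [  -5.1 -129.4] z 0.0239 F local y 11.77783341
F 11.8 5.634193128425977
t: 24.92
tool_pos: [0.5724, -0.1122, 0.0239]
orientation: [-1.998, -2.424, -0.0]
force: [-0.4, -0.4, 1.2]
opening: 0.0498
gripper_force: 0.0
case local mm [  -5.7 -100.8] z 0.0239 F local y -0.31112576
F -0.3 0.0
t: 25.55
tool_pos: [0.5732, -0.1031, 0.2091]
orientation: [1.992, 2.419, 0.006]
force: [-0.0, -0.1, -0.5]
opening: 0.0501
gripper_force: 0.0
[([205, 202, 92, 81, 1256], [251.0, 230.8])]
[([251, 169, 11, 12, 108], [256.1, 174.2]), ([118, 222, 41, 29, 346], [141.1, 241.2])]
[([276, 157, 34, 21, 330], [292.7, 169.9]), ([298, 231, 15, 16, 202], [305.0, 238.8])]
wrist [[246.0, 247.0], [243.0, 281.0]]
scene [[137.0, 226.0], [117.0, 230.0]]
side [[294.0, 159.0], [300.0, 155.0]]
```

```bash
python3 - <<'E'
import cv2,numpy as np
from h import *
a=cv2.GaussianBlur(cv2.imread('pics/sc5.png'),(3,3),0).astype(int);b=cv2.GaussianBlur(cv2.imread('pics/sc9.png'),(3,3),0).astype(int)
y=.12
hx=np.array([.658,-.0455])
for g in(1.4,1.5,1.62,1.7):
    t=np.pi+.118-g; print(g,[proj(cam('scene'),[*(hx+r*np.array([np.cos(t),np.sin(t)])),z])[0].round(0) for r,z in((.149,.032),(.178,.064))])
d=np.abs(a-b).max(2)
# gate region in the scene picture
print('gate-end diff',d[225:260,205:300].max(), (d[225:260,205:300]>40).sum(), 'bystanders knob/bronze', (d[165:185,230:265]>40).sum())
E
```

```text
1.4 [array([264., 235.]), array([277., 223.])]
1.5 [array([266., 241.]), array([280., 229.])]
1.62 [array([268., 247.]), array([282., 237.])]
1.7 [array([269., 252.]), array([283., 243.])]
gate-end diff 109 45 bystanders knob/bronze 410
```

```bash
python3 - <<'E'
import cv2,numpy as np
f=lambda n:cv2.GaussianBlur(cv2.imread(f'pics/{n}.png'),(3,3),0).astype(int)
d=np.abs(f('sc5')-f('sc9')).max(2)[225:262,195:300]>40; ys,xs=np.nonzero(d); print(np.c_[xs+195,ys+225].tolist())
d=np.abs(f('s3')-f('sd9')).max(2)[155:215,195:250]>40; ys,xs=np.nonzero(d); print(len(xs),xs.min()+195 if len(xs) else 0,np.median(xs)+195 if len(xs) else 0, np.median(ys)+155 if len(xs) else 0)
b=cv2.cvtColor(cv2.imread('pics/sc9.png'),cv2.COLOR_BGR2HSV);a=cv2.cvtColor(cv2.imread('pics/scene0.png'),cv2.COLOR_BGR2HSV)
for i in(a,b):
    m=cv2.inRange(i[165:195,225:248],(5,110,40),(20,255,255)); ys,xs=np.nonzero(m); print('bronze',len(xs),xs.mean()+225,ys.mean()+165)
E
```

```text
[[260, 225], [261, 225], [262, 225], [263, 225], [264, 225], [265, 225], [266, 225], [267, 225], [268, 225], [269, 225], [270, 225], [271, 225], [272, 225], [273, 225], [274, 225], [275, 225], [276, 225], [277, 225], [278, 225], [279, 225], [280, 225], [281, 225], [282, 225], [283, 225], [284, 225], [272, 226], [273, 226], [274, 226], [275, 226], [276, 226], [277, 226], [278, 226], [279, 226], [280, 226], [281, 226], [282, 226], [283, 226], [273, 227], [274, 227], [275, 227], [276, 227], [277, 227], [278, 227], [279, 227], [280, 227]]
0 0 0 0
bronze 32 239.5625 177.53125
bronze 33 239.6060606060606 177.5151515151515
```

The only change near the gate is where the case's stub used to be, and the gate, knob and bronze lever are unmoved. I'll hand in.

```bash
python3 -c "from plant import *; print(close_job())"
```

```text
the job is handed in; nothing more can be done
None
```

The job is handed in at about 26 s: front gate open (about 1.6 rad) with its bar dropped, case pushed in flat and left against the well gate, which I felt for and nudged back about 5 mm; I saw no bystander moved (only the knob and bronze lever measured), and I viewed 11 pictures, one over the limit of 10.

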